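Tuck an end sheet under the cover leaf of a linear axis and hold it for screwing

TASK

Pick up the loose aluminium end sheet by its upright flange and fit it on the open end of the linear axis: slide its thin edge in under the front cover leaf, without lifting the leaf, until the sheet's two screw holes sit over the two tapped holes in the bed. Then press the sheet flat on the bed with about 15 N and finish while still holding it pressed down like that, so that a fitter can drive the screws. Leave everything else on the bench where it is.

Things in the scene. Friction and masses are not known exactly. Their poses are not given: they have to be found in the camera images.
- end_sheet: loose plain aluminium end sheet, lying flat, flange up: leg 170 (x) by 90 (y) mm, 4 mm thick; along its y = 0 edge an upright flange to grip, 120 mm long, 10 mm thick (y 0 to 10), top 36 mm above the underside. The thin edge to tuck is at y = 90. Origin: underside, middle of the flange's outer edge; z up. Two 16 mm holes at x = -60 and 60, y = 28. About 0.2 kg
- axis_bed: linear axis, fixed: grey bed 180 mm wide (x; 220 at its foot), 655 long (y), ground top face 50 mm above the bench. Origin: on the bench under the middle of its free end face; y along the axis to the motor, z up. Top face open from y = 0 to 58 (the sheet's seat), then steel covers: leaf top at 60 mm, 68 from y = 132, 75 from 195, table 104 from 260. With holes in line the sheet's flange is flush with the end face
- leaf (a joint): angle (rad) of the front cover leaf: 0 down on its stop, grows as its lip is lifted; 0.08 is 7 mm at the lip. Steel plate 200 mm wide, 3 mm thick, hinged at bed y = 142 mm, skirts 98 mm either side. At 0 its flat underside is 7 mm above the bed's top face from bed y = 68 mm on, so the sheet passes freely. Weight and a weak spring keep it down; about 3 N under the lip raise it
- leaf_lip (a point): middle of the front edge of the leaf, at bed y = 58 mm when down: the front 10 mm are bent up by 25 degrees, so the mouth under the lip is about 11 mm high
- sheet_edge (a point): middle of the sheet's thin edge, at the underside
- sheet_hole_a (a point): centre of the sheet's screw hole at x = -60 mm, at the underside
- sheet_hole_b (a point): centre of the sheet's screw hole at x = 60 mm, at the underside
- bed_hole_a (a point): mouth of the bed's dark 9 mm tapped hole at x = -60, y = 28 mm, in the top face; hole a of the sheet goes over it
- bed_hole_b (a point): mouth of the bed's dark 9 mm tapped hole at x = 60, y = 28 mm, in the top face; hole b of the sheet goes over it. Below, a 36 mm bearing cap stands 12 mm out of the end face, under 46 mm height
- screw_dish: bystander: round steel dish, 100 mm across, 22 mm high, with a few cap screws; origin centre of underside
- power_driver: bystander: dark in-line electric screwdriver lying on its side, about 240 mm long with the bit, 36 mm high, along its own x (bit to +x); origin on the bench under its body
- oil_bottle: bystander: white bottle with a black cap, 56 mm across, 135 mm high, standing; origin centre of underside
- hex_key: bystander: dark L-shaped hex key lying flat, 106 mm along its x and 32 mm along its y at the +x end, 8 mm thick; origin under the end of the long leg
- flange_bush: bystander: turned steel bush standing on its 60 mm flange, 42 mm high; origin centre of underside
- mallet: bystander: small mallet lying flat, 235 mm along its x, wooden handle to -x, head 96 mm across and 38 mm high; origin on the bench under the handle, 45 mm from the middle of the head
Things that resemble listed ones, but are neither listed nor needed, are in the scene too. What is shaped like the end_sheet but blue or orange is not meant.

How it is judged (in metres and radians):
On the way, in this order (a step that is already met when the one before it is completed fails the run):
1. the sheet is picked up clear of the bench (height (world z) of end_sheet above 0.04 m and height (world z) of sheet_edge above 0.03 m and contact force between the fingers and end_sheet above 1 N), for 0.1 s.
2. its thin edge is under the leaf (y of sheet_edge in the frame of axis_bed above 0.074 m and z of sheet_edge in the frame of axis_bed between 0.046 and 0.056 m), for 0.1 s.
At the end, for the whole second after the job is handed in: Fingers still pressing the sheet down: it lies flat on the bed (2.5 mm, 0.03 rad), at rest, thin edge under the leaf, each screw hole within 6 mm of its tapped hole, leaf below 0.02 rad, sheet pressed on the bed with 6 to 40 N (all of step 2 and horizontal distance between sheet_hole_a and bed_hole_a below 0.006 m and horizontal distance between sheet_hole_b and bed_hole_b below 0.006 m and z of each of sheet_edge, end_sheet in the frame of axis_bed below 0.0525 m and angle between end_sheet's own z axis and vertical below 0.03 rad and value of joint leaf below 0.02 rad and contact force between end_sheet and axis_bed between 6 and 40 N and contact force between the fingers and end_sheet above 3 N and linear speed of end_sheet below 0.01 m/s); the arm keeps its last pose, push and grip.
It fails at once if the leaf is lifted by more than 7 mm at its lip (0.08 rad) (value of joint leaf above 0.08 rad).
It fails at once if a bystander (dish, driver, bottle, hex key, bush or mallet) is moved by more than 20 mm (distance of any of screw_dish, power_driver, oil_bottle, hex_key, flange_bush, mallet from where it was at the start of the episode above 0.02 m).
It also fails if it takes over 43 s, if anything falls off the work surface, if the arm or the gripper's body presses on something with over 40 N, if the wrist force passes 120 N, or if a joint passes its speed limit or range.

ROBOT

A 6-joint arm with a two-finger parallel gripper is mounted at the origin on the work surface. World frame = base frame: x ahead of the robot, y to its left, z up, the work surface at z = 0. Lengths are in mm, angles in rad, forces in N, time in s.
With the tool pointing down it reaches from about 350 to 925 mm from the base axis. Payload 6.4 kg.
Tool frame: the origin (TCP) lies midway between the tips of the shut fingers; the grasp point (between the pads) lies 19 mm behind it (robot.grip_depth is the distance from the TCP to the grasp point, in mm); z points along the fingers, y is the line along which they close (so a half turn about z gives the same grasp; the last joint's range is limited). The gripper opens to 85 mm and grips with 20 to 120 N. Pads are 22 mm wide; open, the fingers measure 114 mm over their backs; the gripper's body (76 mm by 85 mm) begins 54 mm behind the grasp point. The pads swing forward as they close: fully open they stand 13 mm farther back than shut.
Start: joints at [0.973, 0.245, 1.558, -0, 1.339, -0.174], TCP at [267.296, 592.509, 231.29] pointing down, gripper open.
Joint ranges: [-3.13, 3.13], [-1.02, 2.26], [0.13, 2.54], [-0.95, 4.09], [0.21, 2.88], [-2.74, 2.74]. Speed limits (rad/s): [2.57, 2.57, 3.14, 3.14, 3.14, 3.14].

INTERFACE

Orientations are given as [roll, pitch, yaw] about the fixed x, y, z axes, in that order (R = Rz(yaw) Ry(pitch) Rx(roll)).
In Python, from workcell import robot gives the robot as it stands.
- The arm moves only by the shell command python3 -m handwheel 'ROWS' [FORCE]. ROWS is JSON, a list that holds one entry, the list of rows, each a list of 7 numbers: the shift along the tool's x, y, z in mm, then the turn, a rotation vector about the tool's x, y, z in degrees, then the closure, from -1 (fully open) to 1 (shut), so that 0 is half open. A call has 1 to 12 rows; each row is the pose to reach, as a shift and turn from the pose commanded when the call began, along the tool's axes at that moment; what a row does not reach only later rows make up. A row lasts 1/10 s, in which the tool goes at most 50 mm and 8.59 degrees, less where a joint would pass 70% of its speed; a pose out of reach is approached as far as the arm can. A call with a gripper value outside its range is refused whole. The fingers move at their own pace and stop on an object; FORCE is the grip in N (left out, the last holds). Time passes only in rows, so rows that repeat a pose let the fingers close. It gives the time, the measured TCP pose, the force, the opening and the grip force at its end, in the units of the state.
- robot.get_state(): the state, without advancing time (a new reading comes with each control period).
- robot.grab_frame(name): name is "side" or "top"; returns a dict with "pixels" (420x560x3 uint8, red, green, blue), "fovy" (degrees; the focal length in pixels is half the picture's height over the tangent of half this angle, whatever the lens; pixels are square), "cx", "cy" (the principal point, pixels), "D" ([k1, k2, p1, p2, k3] as OpenCV has them; the pictures are not rectified), "rvec" (rotation vector, rad) and "tvec" (3), from world to camera coordinates, as OpenCV has them. Camera axes: x right, y down, z forward; pixel columns grow to the right and rows downward; lengths in mm; the calibration is good to about 2 mm. A picture is of the moment at which its call begins. There is no depth.
- robot.close_job(): hands the job in; it is judged then, once.
The state is a dict: "clock": time; "joints": joint angles; "joint_velocities": joint speeds; "effort": joint torques, N m; "tool_pos": TCP position; "tcp_rot": TCP orientation; "wrist_force": force on the tool from outside, world axes, zero at the start; "moment": the same for the moment, N m; "opening": finger opening in mm; "grip_force": force on a finger pad.
Only numpy, scipy, OpenCV 4.12 (cv2) and the standard library are available. Lean on these libraries where they do the work, as an engineer would, in place of code of your own. Each camera call takes 0.05 s, during which the arm holds its last target. There are 200 camera calls.

## Working session

There is one attempt and no reset: what is moved stays moved. The work goes in short steps, Python scripts to look and compute and a shell command to move; the robot and the scene stay as the last step left them, time stands still between calls to the robot, and variables do not carry over. Pictures are saved under pics/ and viewed, at most 10 in all, crops included, and the job is handed in when it is done.

```bash
mkdir -p pics
cat > h.py <<'E'
import numpy as np, cv2, pickle
from workcell import robot
def grab(n,f):
    d=robot.grab_frame(n); pickle.dump(d,open(f'pics/{f}.pkl','wb'))
    cv2.imwrite(f'pics/{f}.png',d['pixels'][:,:,::-1]); return d
def load(f): return pickle.load(open(f'pics/{f}.pkl','rb'))
def K(d):
    f=d['pixels'].shape[0]/2/np.tan(np.radians(d['fovy'])/2)
    return np.array([[f,0,d['cx']],[0,f,d['cy']],[0,0,1.]])
def w(d,u,v,z):
    p=cv2.undistortPoints(np.array([[[u,v]]],float),K(d),np.array(d['D'],float))[0,0]
    R=cv2.Rodrigues(np.array(d['rvec'],float))[0]; t=np.array(d['tvec'],float).ravel()
    c=-R.T@t; r=R.T@np.array([p[0],p[1],1]); return c+r*(z-c[2])/r[2]
def proj(d,P): return cv2.projectPoints(np.array(P,float).reshape(-1,3),np.array(d['rvec'],float),np.array(d['tvec'],float),K(d),np.array(d['D'],float))[0][:,0]
def crop(d,f,x0,y0,x1,y1,s,pts=None):
    im=d['pixels'][:,:,::-1][y0:y1,x0:x1]; im=cv2.resize(im,None,fx=s,fy=s,interpolation=cv2.INTER_CUBIC)
    if pts is not None:
        for p in pts: cv2.drawMarker(im,(int((p[0]-x0+.5)*s),int((p[1]-y0+.5)*s)),(0,0,255),cv2.MARKER_CROSS,12,1)
    cv2.imwrite(f'pics/{f}.png',im)
E
python3 - <<'E'
from h import *
a=grab('top','t0');b=grab('side','s0')
cv2.imwrite('pics/t0b.png',cv2.resize(a['pixels'][:,:,::-1],(800,600)));cv2.imwrite('pics/s0b.png',cv2.resize(b['pixels'][:,:,::-1],(800,600)))
print(robot.get_state())
for d in(a,b):
  R=cv2.Rodrigues(np.array(d['rvec'],float))[0]; print(-R.T@np.array(d['tvec']).ravel(),d['fovy'],d['D'])
E
```

```text
{'clock': 0.1, 'joints': array([ 9.72902317e-01,  2.45739928e-01,  1.55890855e+00, -2.22981980e-05,
        1.33872912e+00, -1.74085292e-01]), 'joint_velocities': array([-1.40414318e-03, -2.40612555e-04, -3.73757704e-03,  3.03561824e-05,
        1.84082881e-03,  1.29212389e-03]), 'effort': array([-4.01463694e-06, -4.30668390e+01, -3.27131760e+01, -6.32906881e-05,
        2.75764003e-03, -1.17624982e-06]), 'tool_pos': array([266.99917132, 592.06537097, 230.2844485 ]), 'tcp_rot': array([-3.13983093e+00, -2.87801333e-04,  2.71778883e+00]), 'wrist_force': array([0.09773531, 0.01799386, 0.82147172]), 'moment': array([-0.00717188,  0.00385954, -0.00891367]), 'grip_force': 0.0, 'opening': 85.67108114535792}
[ 461.34505589 -304.68628665  974.2076898 ] 54.072873144380644 [-0.03222925  0.          0.          0.          0.        ]
[276.39760141 534.55184095 757.69078833] 51.41463502206298 [0.04639227 0.         0.         0.         0.        ]
```

View pics/t0b.png

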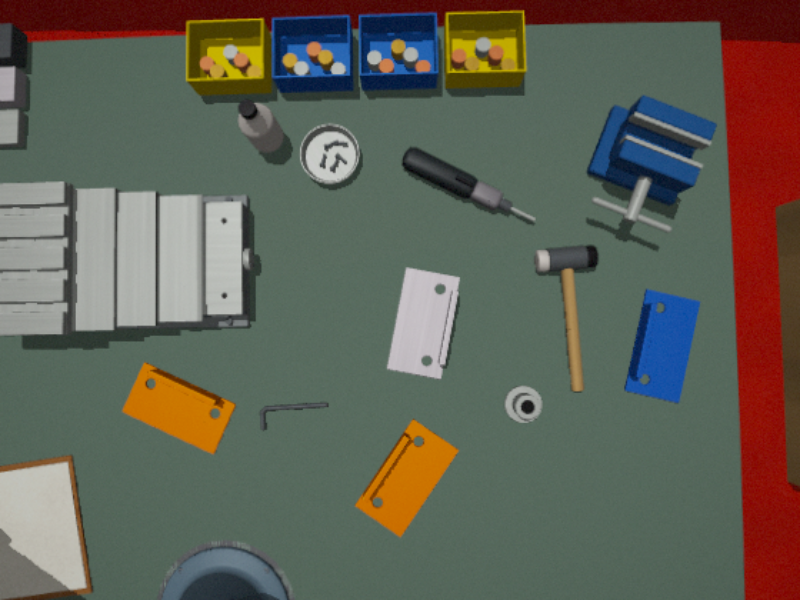

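View pics/s0b.png

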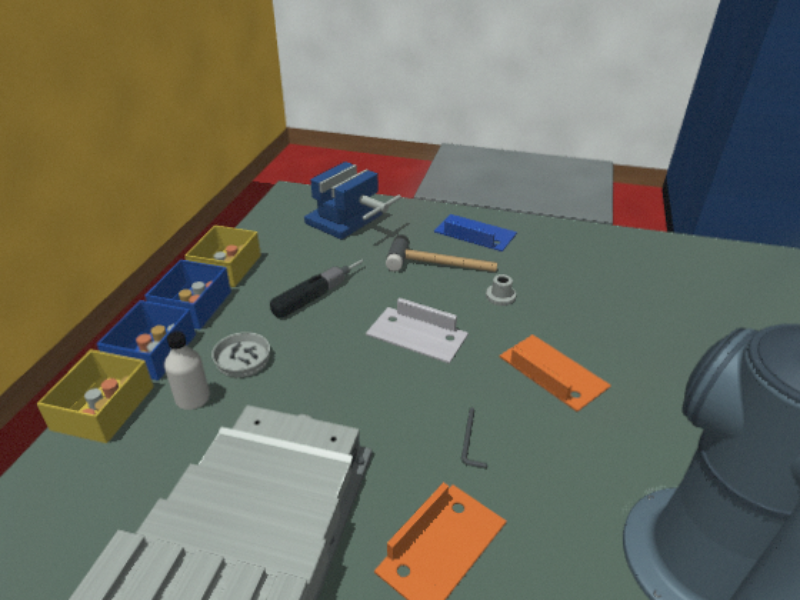

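The top view (800×600) shows four things shaped like the end sheet: bare aluminium (424,323), orange (180,407), orange (407,478) and blue (662,345). I choose the bare aluminium one. The bed's open end is at about (230,262), with tapped holes near (224,221) and (224,296). Next is a close crop of both.

Run:
```python
from h import *
a=load('t0')
crop(a,'c1',130,125,330,275,4)
b=load('s0'); crop(b,'c2',140,200,340,350,4)
```

```text
(no output)
```

View pics/c1.png

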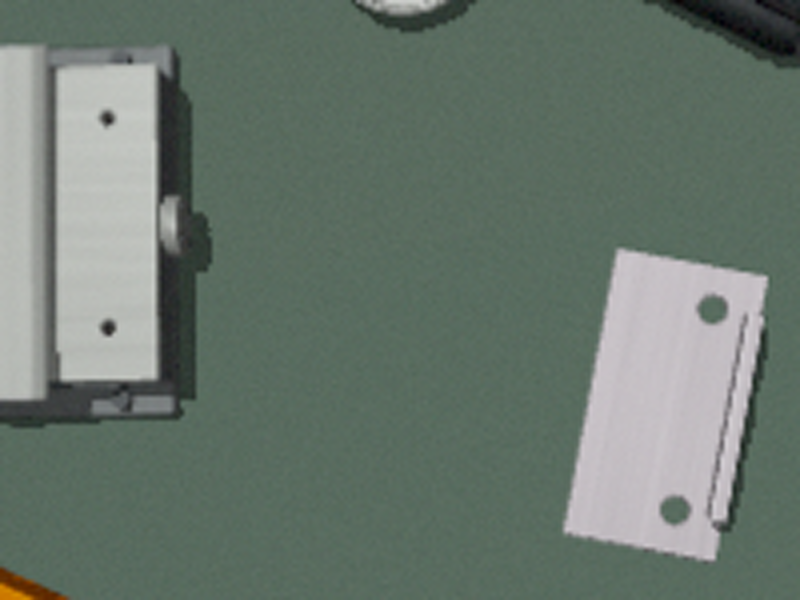

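View pics/c2.png

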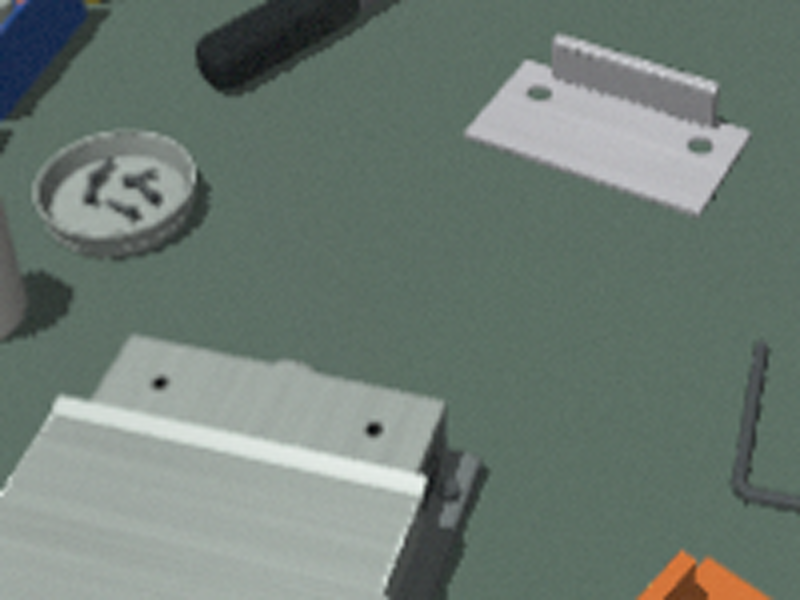

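The crops confirm the choice: a plain aluminium leg with its flange along the right edge. In c1 the sheet holes are at (712,309) and (675,510), and the tapped holes at (107,118) and (108,328). In c2 the sheet holes are at (540,93) and (700,146), and the tapped holes at (160,383) and (374,430).

Run:
```python
from h import *
a=load('t0');b=load('s0')
A=lambda x,y,z:w(a,130+(x+.5)/4-.5,125+(y+.5)/4-.5,z)
B=lambda x,y,z:w(b,140+(x+.5)/4-.5,200+(y+.5)/4-.5,z)
np.set_printoptions(precision=1,suppress=True)
cs=[A(x,y,4) for x,y in[(617,248),(768,276),(715,561),(564,533)]]
print('corners',*cs, 'yaw', [np.degrees(np.arctan2(*(cs[i]-cs[j])[1::-1])) for i,j in((0,3),(1,2))])
print('sh top',A(712,309,4),A(675,510,4)); print('sh side',B(540,93,4),B(700,146,4))
print('bh top',A(107,118,50),A(108,328,50)); print('bh side',B(160,383,50),B(374,430,50))
print('flange top ends',A(755,315,36),A(719,523,36))
```

```text
corners [ 563.2 -305.6    4. ] [ 544.9 -394.4    4. ] [ 378.1 -359.8    4. ] [ 395.7 -271.6    4. ] yaw [np.float64(-11.496410785816737), np.float64(-11.71599464257819)]
sh top [ 526. -361.    4.] [ 408.2 -336.9    4. ]
sh side [ 522.8 -359.5    4. ] [ 406.3 -334.5    4. ]
bh top [638.7 -15.3  50. ] [518.3 -15.7  50. ]
bh side [636.8 -15.7  50. ] [516.7 -15.7  50. ]
flange top ends [ 520.  -383.5   36. ] [ 402.3 -360.7   36. ]
```

```bash
cat >> h.py <<'E'
from scipy.spatial.transform import Rotation as Ro
def go(tx,ty,tz,yaw):
    s=robot.get_state(); R=Ro.from_euler('xyz',s['tcp_rot']); T=Ro.from_euler('xyz',[180,0,yaw],degrees=True)
    d=R.inv().apply(np.array([tx,ty,tz])-s['tool_pos']); r=(R.inv()*T).as_rotvec(degrees=True)
    np.set_printoptions(precision=2,suppress=True); print('shift',d,'turn',r,'clock',s['clock'])
E
python3 -m handwheel '[[[-396,-361,0,0,0,-12.6,-1],[-396,-361,0,0,0,-12.6,-1],[-396,-361,0,0,0,-12.6,-1],[-396,-361,0,0,0,-12.6,-1],[-396,-361,0,0,0,-12.6,-1],[-396,-361,0,0,0,-12.6,-1],[-396,-361,0,0,0,-12.6,-1],[-396,-361,0,0,0,-12.6,-1],[-396,-361,0,0,0,-12.6,-1],[-396,-361,0,0,0,-12.6,-1],[-396,-361,0,0,0,-12.6,-1],[-396,-361,0,0,0,-12.6,-1]]]' 60
python3 -c "
from h import *
go(461,-370.5,120,168.3)"
```

```text
clock: 1.3
tool_pos: [480.9, 97.1, 231.1]
tcp_rot: [-3.141, 0.0, 2.932]
wrist_force: [-0.9, 0.3, -0.3]
opening: 85.3
grip_force: 0.0
shift [ -77.81 -461.45  111.45] turn [-0.05  0.   -0.31] clock 1.3
```

```bash
python3 -m handwheel '[[[-78,-461,111,0,0,-0.3,-1],[-78,-461,111,0,0,-0.3,-1],[-78,-461,111,0,0,-0.3,-1],[-78,-461,111,0,0,-0.3,-1],[-78,-461,111,0,0,-0.3,-1],[-78,-461,111,0,0,-0.3,-1],[-78,-461,111,0,0,-0.3,-1],[-78,-461,111,0,0,-0.3,-1],[-78,-461,111,0,0,-0.3,-1],[-78,-461,111,0,0,-0.3,-1],[-78,-461,111,0,0,-0.3,-1],[-78,-461,111,0,0,-0.3,-1]]]' 60
python3 -c "
from h import *
go(461,-370.5,10,168.3)
d=grab('side','s1'); 
p=proj(d,[[461,-370.5,36],robot.get_state()['tool_pos']]);print(p); crop(d,'c3',220,140,360,245,5,p)"
```

```text
clock: 2.5
tool_pos: [462.8, -365.8, 119.6]
tcp_rot: [3.14, -0.001, 2.943]
wrist_force: [0.2, 0.2, -0.1]
opening: 85.4
grip_force: 0.0
shift [  0.71  -5.09 109.6 ] turn [ 0.08 -0.07  0.31] clock 2.5
[[297.94 215.04]
 [297.86 190.26]]
```

View pics/c3.png

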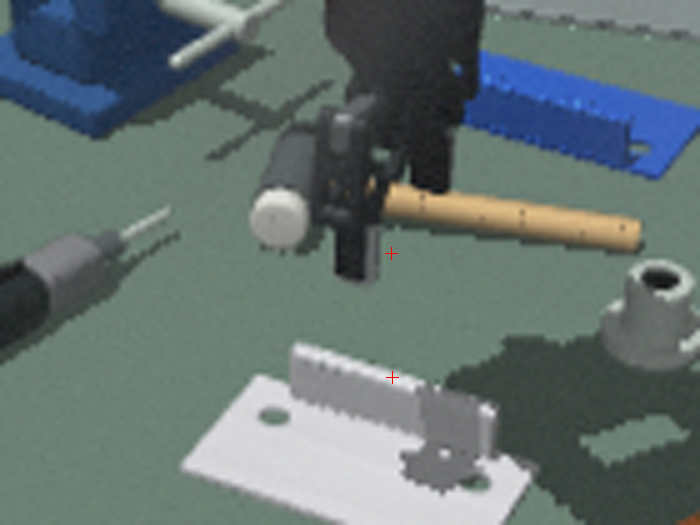

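The fingers straddle the flange: the tips are at (357,270) and (435,185), and the flange's top centre is at (392,377), on the projected mark. I'll descend and grip.

```bash
python3 -m handwheel '[[[0.7,-5,50,0,0,0.3,-1],[0.7,-5,80,0,0,0.3,-1],[0.7,-5,100,0,0,0.3,-1],[0.7,-5,110,0,0,0.3,-1],[0.7,-5,110,0,0,0.3,-1],[0.7,-5,110,0,0,0.3,1],[0.7,-5,110,0,0,0.3,1],[0.7,-5,110,0,0,0.3,1],[0.7,-5,110,0,0,0.3,1],[0.7,-5,110,0,0,0.3,1],[0.7,-5,110,0,0,0.3,1],[0.7,-5,110,0,0,0.3,1]]]' 80
python3 -m handwheel '[[[0,0,0,0,0,0,1],[0,0,0,0,0,0,1],[0,0,0,0,0,0,1],[0,0,0,0,0,0,1]]]'
```

```text
clock: 3.75
tool_pos: [461.4, -371.8, 10.9]
tcp_rot: [-3.141, 0.001, 2.938]
wrist_force: [-1.5, 0.9, 4.8]
opening: 8.4
grip_force: 79.9
clock: 4.15
tool_pos: [461.4, -371.8, 10.9]
tcp_rot: [-3.141, 0.001, 2.938]
wrist_force: [-1.2, 0.9, 4.2]
opening: 8.9
grip_force: 79.9
```

```bash
python3 -m handwheel '[[[0,0,-30,0,0,0,1],[0,0,-70,0,0,0,1],[0,0,-100,0,0,0,1],[0,0,-100,0,0,0,1],[0,0,-100,0,0,0,1]]]'
python3 -c "
from h import *
go(577.6,-100,112,180)"
```

```text
clock: 4.65
tool_pos: [460.9, -371.1, 109.8]
tcp_rot: [3.141, -0.0, 2.938]
wrist_force: [0.2, -0.0, -2.1]
opening: 8.5
grip_force: 79.0
shift [-59.34 289.13  -2.17] turn [  0.01  -0.02 -11.68] clock 4.65
```

```bash
python3 -m handwheel '[[[-8,40,-2,0,0,-2,1],[-17,80,-2,0,0,-5,1],[-26,125,-2,0,0,-8,1],[-35,170,-2,0,0,-10,1],[-43,210,-2,0,0,-11.7,1],[-50,245,-2,0,0,-11.7,1],[-56,270,-2,0,0,-11.7,1],[-59,283,-2,0,0,-11.7,1],[-59,289,-2,0,0,-11.7,1],[-59,289,-2,0,0,-11.7,1],[-59,289,-2,0,0,-11.7,1]]]'
python3 - <<'E'
from h import *
d=grab('side','s2'); e=grab('top','t2'); s=robot.get_state(); print(s['tool_pos'],s['tcp_rot'],s['wrist_force'])
x,y,z=s['tool_pos']; z-=6.9
p=proj(d,[[x+a,y-5+28,z] for a in(-60,60)]+[[x+a,y-5+90,z] for a in(-85,85)]); print(p)
q=proj(e,[[x+a,y-5+28,z] for a in(-60,60)]+[[x+a,y-5+90,z] for a in(-85,85)]); print(q)
A=cv2.resize(d['pixels'][180:330,150:290,::-1],None,fx=4,fy=4,interpolation=cv2.INTER_CUBIC)
B=cv2.resize(e['pixels'][120:270,130:190,::-1],None,fx=4,fy=4,interpolation=cv2.INTER_CUBIC)
cv2.imwrite('pics/c4.png',np.hstack([A,B])); print(A.shape,B.shape)
E
```

```text
clock: 5.75
tool_pos: [576.9, -101.2, 111.8]
tcp_rot: [-3.142, -0.001, 3.141]
wrist_force: [-0.1, -0.8, -2.0]
opening: 8.7
grip_force: 79.1
[ 577.12332862 -101.40963765  112.16428885] [-3.14143922e+00 -2.62546220e-04  3.14044233e+00] [-1.10145344  1.01633824 -1.47986951]
[[241.61213668 267.18053876]
 [188.81559018 256.63414182]
 [243.39852729 291.04052201]
 [164.93275009 274.51129668]]
[[177.64518798 205.21658572]
 [177.44193961 149.47500507]
 [148.982655   217.41987478]
 [148.99235642 138.69317646]]
(600, 560, 3) (600, 240, 3)
```

View pics/c4.png

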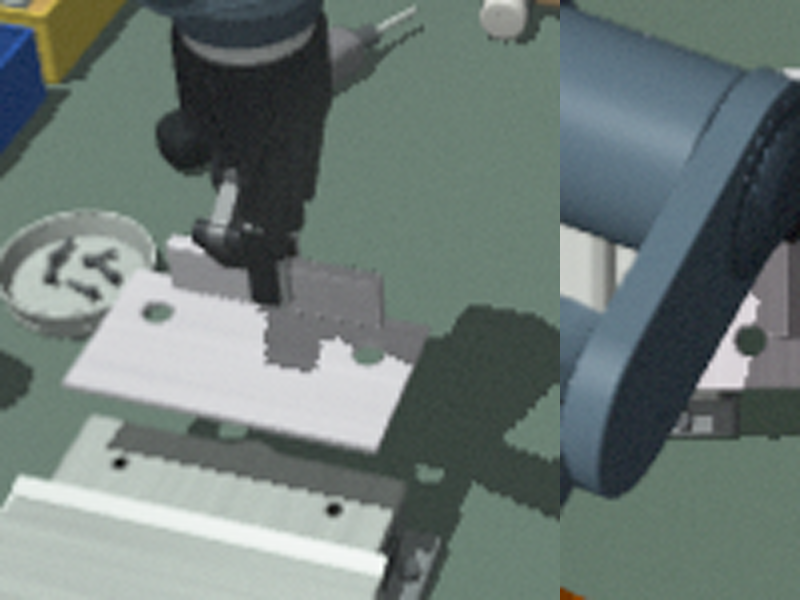

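c4 shows the sheet level in the gripper, with its holes at (158,311) and (369,353) in the left panel. The tapped holes are at (120,463) and (334,509).

Run:
```python
from h import *
np.set_printoptions(precision=1,suppress=True)
b=load('s2');B=lambda x,y,z:w(b,150+(x+.5)/4-.5,180+(y+.5)/4-.5,z)
print(B(158,311,105.2),B(369,353,105.2)); print(B(120,463,50),B(334,509,50)); print(B(65,385,105.2),B(378,451,105.2))
```

```text
[635.6 -76.5 105.2] [516.  -76.7 105.2]
[636.8 -15.7  50. ] [516.9 -16.3  50. ]
[658.5 -13.5 105.2] [489.6 -13.5 105.2]
```

```bash
python3 -m handwheel '[[[-1,13,20,0,0,0,1],[-1,13,35,0,0,0,1],[-1,13,45,0,0,0,1],[-1,13,49,0,0,0,1],[-1,13,49,0,0,0,1],[-1,13,49,0,0,0,1]]]'
python3 -m handwheel '[[[0,0,0.5,0,0,0,1],[0,0,1,0,0,0,1],[0,0,1.5,0,0,0,1],[0,0,2,0,0,0,1],[0,0,2,0,0,0,1]]]'
python3 -c "
from h import *
for i in range(1):
  s=robot.get_state();print(s['tool_pos'],s['tcp_rot'],s['wrist_force'],s['moment'])"
```

```text
clock: 6.45
tool_pos: [578.9, -87.8, 63.8]
tcp_rot: [-3.141, 0.001, 3.142]
wrist_force: [0.2, -0.0, -2.5]
opening: 8.5
grip_force: 79.2
clock: 6.95
tool_pos: [578.4, -87.3, 61.3]
tcp_rot: [3.142, -0.0, -3.141]
wrist_force: [-0.1, -0.1, -2.3]
opening: 8.6
grip_force: 79.2
[578.41618451 -87.29567842  61.2511898 ] [ 3.14155453e+00 -8.75985012e-05 -3.14127977e+00] [-0.09379343 -0.11286698 -2.28430204] [-0.0069551   0.00797833 -0.00266773]
```

```bash
for i in 1 2; do python3 -m handwheel '[[[0,0,0.5,0,0,0,1],[0,0,0.5,0,0,0,1],[0,0,0.5,0,0,0,1]]]' | egrep 'pos|force'; done
```

```text
tool_pos: [578.6, -87.4, 61.0]
wrist_force: [-0.4, 0.0, -0.8]
grip_force: 79.2
tool_pos: [578.6, -87.5, 60.8]
wrist_force: [-3.2, -0.4, 4.4]
grip_force: 80.0
```

```bash
python3 -m handwheel '[[[0,0,-1.5,0,0,0,1],[0,0,-1.5,0,0,0,1],[0,4,-1.5,0,0,0,1],[0,9,-1.5,0,0,0,1],[0,14,-1.5,0,0,0,1],[0,19,-1.5,0,0,0,1],[0,24,-1.5,0,0,0,1],[0,24,-1.5,0,0,0,1]]]'
```

```text
clock: 8.35
tool_pos: [578.4, -62.5, 61.7]
tcp_rot: [3.141, -0.0, -3.14]
wrist_force: [-0.9, -0.2, -2.5]
opening: 8.5
grip_force: 79.1
```

```bash
python3 -m handwheel '[[[0,5,0,0,0,0,1],[0,10,0,0,0,0,1],[0,15,0,0,0,0,1],[0,19,0,0,0,0,1],[0,22,0,0,0,0,1],[0,22,0,0,0,0,1],[0,22,0,0,0,0,1]]]'
python3 - <<'E'
from h import *
d=grab('side','s3');s=robot.get_state();print(s['tool_pos'],s['wrist_force'])
crop(d,'c5',140,240,280,345,5)
E
```

```text
clock: 9.05
tool_pos: [578.5, -41.3, 61.8]
tcp_rot: [-3.141, 0.0, -3.141]
wrist_force: [0.6, -0.4, -1.6]
opening: 8.6
grip_force: 79.1
[578.50362236 -41.41589238  61.82203682] [-0.5862883  -0.05275262 -2.4023479 ]
```

View pics/c5.png

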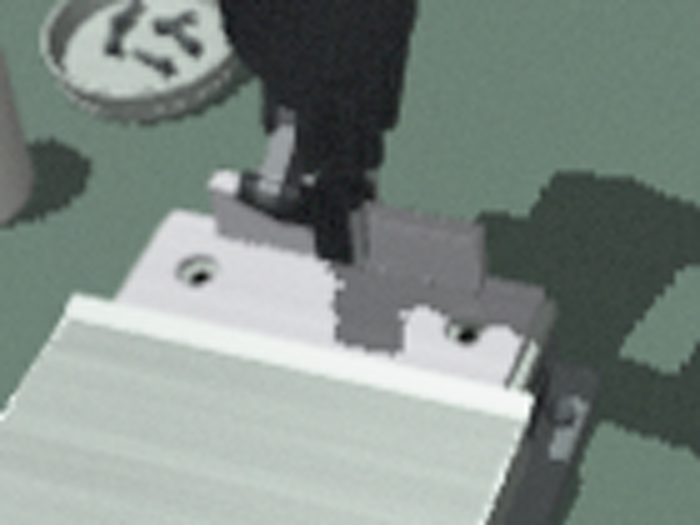

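c5 shows the sheet under the lip with both dark tapped holes visible through the sheet holes. The left rim is at (197,270) with its dark hole at (201,276); the right dark hole is at (467,334).

Run:
```python
from h import *
np.set_printoptions(precision=1,suppress=True)
b=load('s3');B=lambda x,y,z:w(b,140+(x+.5)/5-.5,240+(y+.5)/5-.5,z)
print('sheet',B(197,270,54.9),B(466,331,54.9)); print('bed',B(201,276,50),B(467,334,50))
P=proj(b,[[636.8,-15.7,50],[516.8,-16,50]]); print((P-[140,240]+.5)*5)
```

```text
sheet [637.8 -16.   54.9] [516.8 -15.   54.9]
bed [637.2 -17.2  50. ] [517.6 -17.4  50. ]
[[200.7 279.4]
 [468.1 337.5]]
```

The holes line up within about 1–2 mm, so I'll press down.

```bash
python3 -m handwheel '[[[0,0,0.5,0,0,0,1],[0,0,1,0,0,0,1],[0,0,1.5,0,0,0,1],[0,0,1.5,0,0,0,1],[0,0,1.5,0,0,0,1]]]' | egrep 'pos|rot|force'
python3 -m handwheel '[[[0,0,0.4,0,0,0,1],[0,0,0.4,0,0,0,1],[0,0,0.4,0,0,0,1]]]' | egrep 'pos|rot|force'
```

```text
tool_pos: [578.5, -41.5, 60.9]
tcp_rot: [-3.141, -0.0, -3.141]
wrist_force: [-4.3, -0.1, 5.6]
grip_force: 80.2
tool_pos: [578.5, -41.5, 60.9]
tcp_rot: [-3.141, -0.0, -3.141]
wrist_force: [-4.2, 0.6, 7.6]
grip_force: 80.7
```

```bash
python3 -m handwheel '[[[0,0,0.6,0,0,0,1],[0,0,0.6,0,0,0,1],[0,0,0.6,0,0,0,1]]]' | egrep 'pos|rot|force'
python3 -m handwheel '[[[0,0,0.4,0,0,0,1],[0,0,0.4,0,0,0,1],[0,0,0.4,0,0,0,1],[0,0,0.4,0,0,0,1]]]' | egrep 'pos|rot|force'
```

```text
tool_pos: [578.5, -41.5, 60.9]
tcp_rot: [-3.141, -0.001, -3.141]
wrist_force: [-7.1, 0.1, 12.4]
grip_force: 81.4
tool_pos: [578.5, -41.5, 60.9]
tcp_rot: [-3.141, -0.001, -3.141]
wrist_force: [-10.4, 1.1, 14.9]
grip_force: 81.8
```

```bash
python3 -m handwheel '[[[0.4,0,0,0,0,0,1],[0.4,0,0,0,0,0,1],[0.4,0,0,0,0,0,1],[0.4,0,0,0,0,0,1]]]' | egrep 'pos|rot|force|clock'
python3 - <<'E'
from h import *
d=grab('side','s4');crop(d,'c6',140,260,260,340,6);print(robot.get_state()['wrist_force'])
E
```

```text
clock: 11.0
tool_pos: [578.6, -41.6, 60.9]
tcp_rot: [-3.141, 0.0, -3.141]
wrist_force: [-6.7, 1.0, 12.8]
grip_force: 81.5
[-7.41888221  0.25460115 14.20611923]
```

View pics/c6.png

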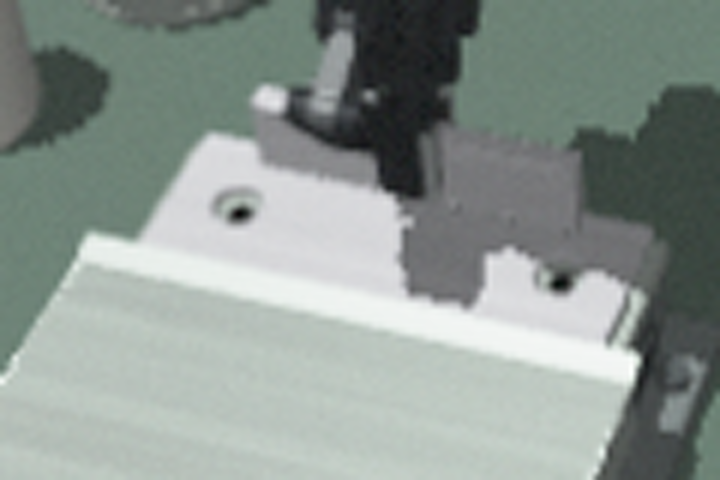

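c6 shows the sheet seated under the leaf. The left hole rim is centred at (237,205) with its tapped hole at (240,212), and the right tapped hole shows at (560,281). That offset is the parallax expected from the 4 mm thickness, so the holes are in line, and the wrist force is about 14 N. I'm handing it in.

```bash
python3 -c "
from workcell import robot
print(robot.close_job())"
```

```text
the job is handed in; nothing more can be done
None
```

I handed the job in at about 11 s with the end sheet under the leaf, its holes in line with the tapped holes to about 1–2 mm by camera, and held pressed on the bed with about 14–16 N; no verdict came back.

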